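Hold the fine strainer over the cocktail glass

ROBOT

A 6-joint arm with a two-finger parallel gripper is mounted at the origin on the work surface. World frame = base frame: x ahead of the robot, y to its left, z up, the work surface at z = 0. Lengths are in m, angles in rad, forces in N, time in s.
With the tool pointing down it reaches from about 0.3 to 0.775 m from the base axis. Payload 14.6 kg.
Tool frame: the origin (TCP) lies at the very end of the fingers, on their centre line; the grasp point (between the pads) lies 19 mm behind it; z points along the fingers, y is the line along which they close (so a half turn about z gives the same grasp; the last joint's range is limited). The gripper opens to 94 mm and grips with 3 to 60 N. Pads are 16 mm wide; open, the fingers measure 119 mm over their backs; the gripper's body (75 mm by 177 mm) begins 78 mm behind the grasp point.
Start: joints at [1.269, 0.3, 1.521, -0, 1.321, -0.067], TCP at [0.128, 0.535, 0.205] pointing down, gripper open.
Joint ranges: [-3.03, 3.03], [-0.79, 2.21], [0.23, 2.52], [-1.04, 4.18], [0, 3.07], [-2.55, 2.55]. Speed limits (rad/s): [2.22, 2.22, 2.57, 3.14, 3.14, 3.14].

INTERFACE

Orientations are given as [roll, pitch, yaw] about the fixed x, y, z axes, in that order (R = Rz(yaw) Ry(pitch) Rx(roll)).
In Python, from station import ctrl gives the robot as it stands.
- The arm moves only by the tool carry_out, never from a script. Its argument "motion" is text: rows parted by semicolons, each of 7 numbers parted by spaces: the shift along the world's x, y, z in m, then the turn, a rotation vector about the world's x, y, z in degrees, then the closure in counts, from 0 (fully open) to 255 (shut). In form: dx dy dz wx wy wz hand; .... A call has 1 to 20 rows; each row shifts and turns the commanded pose from where the row before left it; what a row does not reach is not made up. A row lasts 1/12 s, in which the tool goes at most 41.7 mm and 7.16 degrees, less where a joint would pass 70% of its speed; a pose out of reach is approached as far as the arm can. A call is refused whole if a number of a shift passes 0.0417 or a number of a turn 7.16, either way. A call with a gripper value outside its range is refused whole. The fingers move at their own pace and stop on an object; "grip_force" is the grip in N (left out, the last holds). Time passes only in rows, so rows that do not move let the fingers close. It gives the time, the measured TCP pose, the force, the opening and the grip force at its end, in the units of the state.
- ctrl.get_obs(): the state, without advancing time (a new reading comes with each control period).
- ctrl.camera(name): name is "side" or "top" or "wrist"; returns a dict with "pixels" (480x640x3 uint8, red, green, blue), "range_z" (480x640 float32, m along the optical axis (not along the pixel's ray), 0 where there is no reading), "K" (3x3 intrinsics, pixels), "position" and "attitude" of the camera in the world. Camera axes: x right, y up, looking along -z (the intrinsics and any distortion apply to the point x, -y, -z); pixel columns grow to the right and rows downward; lengths in m; the calibration is good to about 2 mm. A picture is of the moment at which its call begins.
- ctrl.hand_in(): hands the job in; it is judged then, once.
The state is a dict: "time_s": time; "qpos": joint angles; "joint_vel": joint speeds; "tau": joint torques, N m; "ee_pos": TCP position; "eef_rot": TCP orientation; "force": force on the tool from outside, world axes, zero at the start; "moment": the same for the moment, N m; "grip_width": finger opening in m; "grip_force": force on a finger pad.
Only numpy, scipy, OpenCV 4.12 (cv2) and the standard library are available. Lean on these libraries where they do the work, as an engineer would, in place of code of your own. Each camera call takes 0.05 s, during which the arm holds its last target. There are 200 camera calls.

TASK

A shaken drink is about to be poured: lift the fine strainer out of the shaker tin it is draining in, by its handle, carry it over the top of the row of mixer bottles and hold it level and centred above the stemmed cocktail glass, with the tip of its cone about 15 mm (a finger's breadth) above the glass's rim and its bowl open for the pour. Do not touch the glass, leave everything else standing where it is, and finish while still holding the strainer there, quite still.

Things in the scene. Friction and masses are not known exactly. Their poses are not given: they have to be found in the camera images.
- strainer_center (a point): Fine strainer, loose, steel, 130 g: conical mesh bowl 74 mm across the top, 56 mm deep, blunt tip 20 mm across, flat handle on one side, wire rest loop opposite. Point on the bowl's axis, half-way up (28 mm above the tip). z up out of the bowl; the handle runs along -x at rim level. It starts hanging in the tin's mouth on handle and loop, handle towards the robot within about 30 degrees.
- strainer_grip (a point): Middle of the strainer's handle grip: 105 mm from the bowl's axis, 28.5 mm higher than strainer_center (56.5 mm above the tip). A flat bar 14 mm wide (along the strainer's y), 8 mm thick, 100 mm long (68 to 168 mm from the bowl's axis). Same axes as strainer_center. It starts free in the air, about 136 mm above the counter; the bowl end is heavier.
- strainer_foot (a point): The underside of the tip of the strainer's cone, on the bowl's axis, 28 mm below strainer_center.
- tin_rim (a point): Centre of the mouth of the short steel shaker tin that the strainer drains in: a loose open cup, 94 mm across at the mouth, 62 mm at the base, 128 mm tall, standing on one of the two black rubber mats (4 mm thick). The strainer's tip starts 52 mm below this point. z up.
- coupe_rim (a point): Centre of the mouth, level with the rim, of the stemmed cocktail glass (a clear shallow coupe, the only stemmed glass): 96 mm across the rim, 138 mm tall, foot 70 mm across; loose, on the rubber mat across the bottle rail from the tin. z up.
- rail: Bottle rail between the two mats: an open steel tray 324 mm long (along its x, roughly straight away from the robot), 70 mm wide, 62 mm high, fixed, holding a row of four mixer bottles whose caps reach 173 mm above the counter. Origin at the centre of its underside.
- mixer0: Capped mixer bottle, 54 mm across, 170 mm tall, loose in the rail, number 1 of 4 counted from the robot. Origin at the centre of its base. Leave alone.
- mixer1: Capped mixer bottle, 54 mm across, 170 mm tall, loose in the rail, number 2 of 4 counted from the robot. Origin at the centre of its base. Leave alone.
- mixer2: Capped mixer bottle, 54 mm across, 170 mm tall, loose in the rail, number 3 of 4 counted from the robot. Origin at the centre of its base. Leave alone.
- mixer3: Capped mixer bottle, 54 mm across, 170 mm tall, loose in the rail, number 4 of 4 counted from the robot. Origin at the centre of its base. Leave alone.
- tumbler: Clear straight tumbler, 80 mm across, 88 mm tall, on the far part of one mat. Origin at the centre of its base. Leave alone.
- highball: Clear tall highball glass, 62 mm across, 140 mm tall, on the far part of one mat. Origin at the centre of its base. Leave alone.
- shot: Clear shot glass, 46 mm across, 60 mm tall, on the robot's side of one mat. Origin at the centre of its base. Leave alone.
- jigger: Steel double-cone jigger, 42 mm across, 78 mm tall, on the robot's side of one mat. Origin at the centre of its base. Leave alone.

How it is judged:
On the way, in this order (a step that is already met when the one before it is completed fails the run):
1. the strainer is lifted clear of the tin (z of strainer_foot in the frame of tin_rim above 0.005 m and contact force between strainer and the fingers above 0.5 N), for 0.05 s.
2. the strainer passes over the top of the row of mixer bottles (z of strainer_foot in the frame of rail above 0.173 m and x of strainer_foot in the frame of rail between -0.19 and 0.19 m and y of strainer_foot in the frame of rail between -0.045 and 0.045 m).
At the end, for the whole second after the job is handed in: Fingers hold the handle (60 mm or more from the bowl's axis); strainer still, level to 8 degrees, tip 5 to 28 mm above the stemmed glass's rim and within 12 mm of its centre, touching neither glass nor tin; that glass upright within 10 mm of its place, tin and bystanders within 25 mm (horizontal distance between strainer_foot and coupe_rim below 0.012 m and z of strainer_foot in the frame of coupe_rim between 0.005 and 0.028 m and angle between strainer_center's own z axis and vertical below 0.14 rad and contact force between strainer and the fingers above 0.5 N and contact force between strainer and coupe below 0.05 N and contact force between strainer and tin below 0.05 N and horizontal distance between the grasp point and strainer_center above 0.06 m and linear speed of strainer below 0.02 m/s and angular speed of strainer below 0.15 rad/s and angle between coupe_rim's own z axis and vertical below 0.05 rad and distance of coupe_rim from where it was at the start of the episode below 0.01 m and distance of each of tin_rim, tumbler, highball, shot, jigger, mixer0, mixer1, mixer2, mixer3 from where it was at the start of the episode below 0.025 m); the arm keeps its last pose, push and grip.
It fails at once if the stemmed glass is touched by the strainer, the gripper or the arm (contact force between coupe and strainer above 0.3 N or contact force between coupe and the fingers above 0.3 N or contact force between coupe and the arm above 0.3 N).
It fails at once if the stemmed glass is shifted by more than 10 mm (distance of coupe_rim from where it was at the start of the episode above 0.01 m).
It fails at once if the shaker tin is shifted or knocked by more than 25 mm (distance of tin_rim from where it was at the start of the episode above 0.025 m).
It fails at once if a mixer bottle is shifted or knocked by more than 25 mm (distance of any of mixer0, mixer1, mixer2, mixer3 from where it was at the start of the episode above 0.025 m).
It fails at once if another glass or the jigger is shifted or knocked by more than 25 mm (distance of any of tumbler, highball, shot, jigger from where it was at the start of the episode above 0.025 m).
It also fails if it takes over 45 s, if anything falls off the work surface, if the arm or the gripper's body presses on something with over 40 N, if the wrist force passes 120 N, or if a joint passes its speed limit or range.

## Working session

There is one attempt and no reset: what is moved stays moved. The work goes in short steps, Python scripts to look and compute and a tool call to move; the robot and the scene stay as the last step left them, time stands still between calls to the robot, and variables do not carry over. Pictures are saved under pics/ and viewed, at most 10 in all, crops included, and the job is handed in when it is done.

Besides the shell and the picture viewer there is one more tool, called after "Emit:" by a JSON object that holds its "op" and its "data". carry_out: Moves the arm, as the interface text tells. Its arguments: {"type":"object","properties":{"motion":{"type":"string"},"grip_force":{"type":"number"}},"required":["motion"]}

```bash
mkdir -p pics; cat > h.py <<'E'
import numpy as np,cv2
from station import ctrl
from scipy.spatial.transform import Rotation as R
def snap(n,f):
    c=ctrl.camera(n); np.savez('pics/'+f+'.npz',**{k:np.asarray(v) for k,v in c.items()})
    cv2.imwrite('pics/'+f+'.png',c['pixels'][:,:,::-1]); return c
E
python3 - <<'E'
from h import *
print(ctrl.get_obs())
for n in ('top','side'):
    c=snap(n,n+'0'); print(n,c['K'],c['position'],c['attitude'],[k for k in c],(c['range_z']>0).mean())
E
```

```text
{'time_s': 0.0, 'qpos': array([ 1.26938990e+00,  3.00438138e-01,  1.52155564e+00,  1.81592519e-05,
        1.32075421e+00, -6.65958269e-02]), 'joint_vel': array([-0.00271351, -0.00038432, -0.00017745, -0.00030443,  0.00081663,
        0.00096157]), 'tau': array([ 7.55366855e-04, -5.31810880e+01, -3.52726257e+01,  7.07967393e-02,
        2.44877703e-02, -1.04334961e-04]), 'ee_pos': array([0.12787909, 0.53465327, 0.20491519]), 'eef_rot': array([-3.14044105e+00, -9.44342644e-05,  2.90677750e+00]), 'force': array([0.30310825, 0.45228462, 0.54049014]), 'moment': array([ 0.01915547,  0.00627184, -0.00954317]), 'grip_force': 0.0, 'grip_width': 0.09416093829315562}
top [[491.1122199    0.         323.49417979]
 [  0.         491.1122199  236.63230072]
 [  0.           0.           1.        ]] [0.43820269 0.01538662 1.18326673] [ 1.50783751e-01  1.27010894e-03 -1.56711080e+00] ['pixels', 'range_z', 'K', 'position', 'attitude'] 0.9960709635416667
side [[562.53943628   0.         317.14482083]
 [  0.         562.53943628 236.00721959]
 [  0.           0.           1.        ]] [ 0.14395168 -0.56709094  0.70333178] [ 0.91448529 -0.02189172 -0.59240271] ['pixels', 'range_z', 'K', 'position', 'attitude'] 0.9961328125
```

View pics/top0.png

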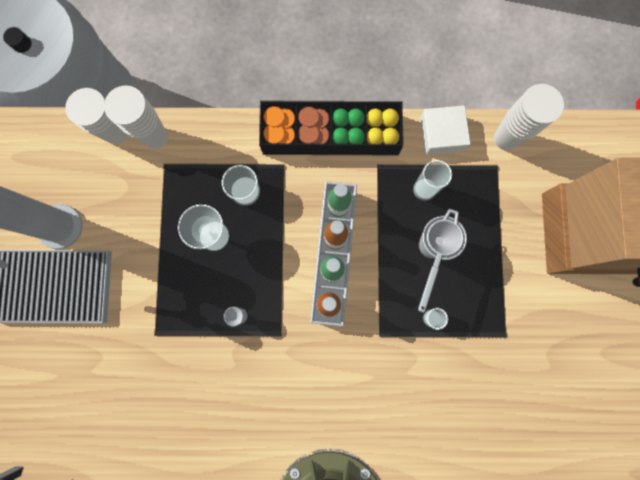

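View pics/side0.png

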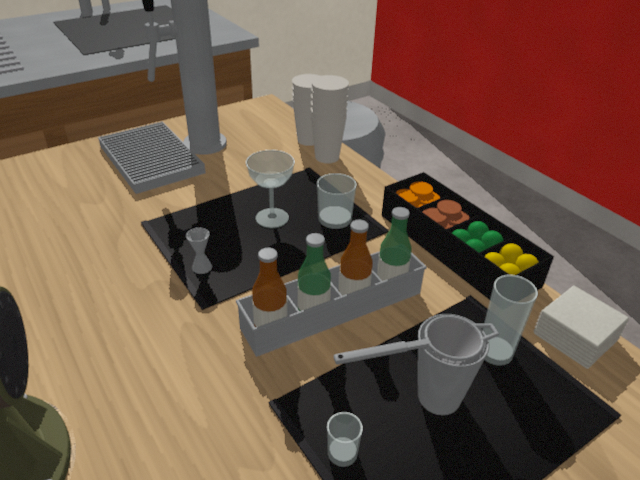

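The top view shows the strainer and tin at about (443,240), with the handle running to (424,308). The coupe rim is at (203,228), and the rail's bottles run from (340,200) to (328,303). In the side view the coupe rim is at (270,168) and the tin rim at (453,340). Next I'll zoom in on both.

```bash
cat >> h.py <<'E'
def load(f): return np.load('pics/'+f+'.npz')
def Rc(c): return R.from_euler('xyz',c['attitude']).as_matrix()
def cast(c,uv,z):
    uv=np.atleast_2d(uv).astype(float);K=c['K']
    d=np.c_[(uv[:,0]-K[0,2])/K[0,0],-(uv[:,1]-K[1,2])/K[1,1],-np.ones(len(uv))]@Rc(c).T
    return c['position']+d*((z-c['position'][2])/d[:,2])[:,None]
def proj(c,P):
    p=(np.atleast_2d(P)-c['position'])@Rc(c);K=c['K']
    return np.c_[K[0,0]*p[:,0]/-p[:,2]+K[0,2],-K[1,1]*p[:,1]/-p[:,2]+K[1,2]]
def cloud(c):
    v,u=np.mgrid[:480,:640];K=c['K'];z=c['range_z']
    return np.dstack([(u-K[0,2])/K[0,0]*z,-(v-K[1,2])/K[1,1]*z,-z])@Rc(c).T+c['position']
E
python3 - <<'E'
from h import *
t=load('top0');im=cv2.imread('pics/top0.png');s=cv2.imread('pics/side0.png')
a=cv2.resize(im[175:335,390:490],None,fx=3.5,fy=3.5,interpolation=2)
b=cv2.resize(im[190:270,160:260],None,fx=3.5,fy=3.5,interpolation=2)
d=cv2.resize(s[140:220,230:330],None,fx=3.5,fy=3.5,interpolation=2)
cv2.imwrite('pics/crop.png',np.hstack([a,np.vstack([b,d])]))
C=cloud(t)
for uv in [(443,240),(430,285),(424,306),(203,228),(340,196),(328,303),(200,206),(181,228)]: print(uv,C[uv[1],uv[0]].round(3))
# handle: points with z 0.125-0.15 in column region
m=(C[...,2]>.125)&(C[...,2]<.15); m[:, :405]=0;m[:,475:]=0;m[:255]=0;m[320:]=0
P=C[m];print(len(P),np.median(P[:,2]))
vx,vy,x0,y0=cv2.fitLine(P[:,:2].astype(np.float32),cv2.DIST_HUBER,0,.001,.001).ravel();print('handle',vx,vy,x0,y0)
s_=(P[:,:2]-[x0,y0])@[vx,vy];print(s_.min(),s_.max())
m=(C[...,2]>.1)&(C[...,2]<.16); m[:,260:]=0;m[:,:150]=0; m[270:]=0;m[:190]=0
print('coupe depth n',m.sum(),C[m].min(0),C[m].max(0))
for r in (load('side0'),):
  D=cloud(r)
  m=(D[...,2]>.125)&(D[...,2]<.16); m[200:]=0;m[:145]=0;m[:,:240]=0;m[:,300:]=0;print(m.sum(),D[m].min(0) if m.any() else 0,D[m].max(0) if m.any() else 0)
E
```

```text
(443, 240) [ 0.599 -0.253  0.083]
(430, 285) [ 0.494 -0.209  0.139]
(424, 306) [ 0.45  -0.194  0.141]
(203, 228) [0.622 0.289 0.094]
(340, 196) [ 0.679 -0.017  0.169]
(328, 303) [0.455 0.008 0.173]
(200, 206) [0.664 0.287 0.135]
(181, 228) [0.616 0.327 0.132]
415 0.13876396894464982
handle 0.948142 -0.31784713 0.50040877 -0.21038973
-0.06456142579891352 0.07444906498513812
coupe depth n 1105 [0.57086002 0.23493429 0.10001542] [0.66511395 0.33027362 0.14693686]
731 [0.56905265 0.2298607  0.12510117] [0.66599517 0.32788106 0.14355793]
```

View pics/crop.png

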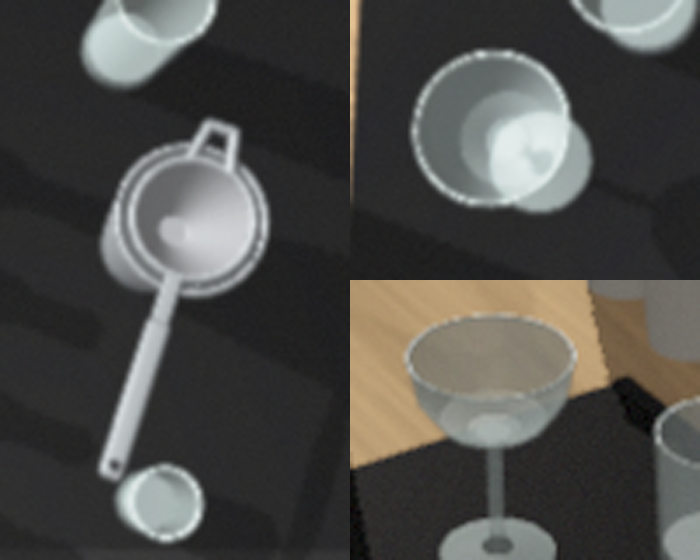

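The crop shows clean rims: the strainer bowl at crop (193,218), the handle end at crop (108,478), and the coupe rim at crop (491,130).

```bash
python3 - <<'E'
from h import *
t=load('top0')
bowl=cast(t,(390+193/3.5,175+218/3.5),.137)[0];end=cast(t,(390+109/3.5,175+478/3.5),.14)[0]
co=cast(t,(160+141.5/3.5,190+129/3.5),.142)[0]
s=load('side0');ex=[(230+(x-350)/3.5,140+(y-280)/3.5) for x,y in((405,358),(577,358),(491,316),(491,400))]
print(bowl,end,co,np.linalg.norm((bowl-end)[:2]),cast(s,ex,.142))
d=(bowl-end)[:2];print(np.degrees(np.arctan2(d[1],d[0])))
C=cloud(t);m=(C[...,2]>.155)&(C[...,2]<.19);m[:,:300]=0;m[:,370:]=0;m[170:0]=0
n,l,st,ce=cv2.connectedComponentsWithStats(m.astype(np.uint8))
for i in range(1,n):
  if st[i,4]>15: print(st[i],C[l==i].mean(0))
h=np.array([.948142,-.317847]);print('grip88',bowl[:2]-.088*h)
E
```

```text
[ 0.59665506 -0.24470131  0.137     ] [ 0.43828704 -0.18829951  0.14      ] [0.61675393 0.2821764  0.142     ] 0.16811184242360694 [[0.5749993  0.30218604 0.142     ]
 [0.65682623 0.25148508 0.142     ]
 [0.64002333 0.31849213 0.142     ]
 [0.59320515 0.23795274 0.142     ]]
-19.603046422373488
[334 183  14  15 149] [ 0.69169677 -0.01802648  0.17194843]
[330 220  14  14 147] [ 0.61249462 -0.01030747  0.17237648]
[327 258  13  14 147] [ 0.53318296 -0.00252936  0.17234717]
[323 297  14  14 152] [0.45392733 0.00531189 0.17263209]
[322 478  15   2  21] [0.11931425 0.00566871 0.17737282]
grip88 [ 0.51321856 -0.21673077]
```

Emit:
{"op": "carry_out", "data": {"motion": "0 0 0.03 0 0 0 0; 0.02 0 0.025 0 0 0 0; 0.035 -0.01 0 0 0 0 0; 0.035 -0.01 0 0 0 0 0; 0.035 -0.02 0 0 0 0 0; 0.035 -0.02 0 0 0 0 0; 0.03 -0.03 0 0 0 0 0; 0.03 -0.03 0 0 0 0 0; 0.03 -0.03 0 0 0 0 0; 0.03 -0.03 0 0 0 0 0; 0.02 -0.035 0 0 0 0 0; 0.02 -0.035 0 0 0 0 0; 0 -0.035 0 0 0 0 0; 0 -0.035 0 0 0 0 0; 0 -0.035 0 0 0 0 0; 0 -0.035 0 0 0 0 0; 0 -0.035 0 0 0 0 0; 0 -0.035 0 0 0 0 0; 0 -0.035 0 0 0 0 0; 0 0 0 0 0 0 0"}}

```text
time_s: 1.77
ee_pos: [0.4456, 0.0378, 0.2603]
eef_rot: [-3.141, 0.0, 2.903]
force: [-0.3, -0.8, -0.4]
grip_width: 0.0942
grip_force: 0.0
```

Emit:
{"op": "carry_out", "data": {"motion": "0.0085 -0.032 0 0 0 -1 0; 0.0085 -0.032 0 0 0 -1 0; 0.0085 -0.032 0 0 0 -1 0; 0.0085 -0.032 0 0 0 -1 0; 0.0085 -0.032 0 0 0 -1.3 0; 0.0085 -0.032 0 0 0 0 0; 0.0085 -0.032 0 0 0 0 0; 0.0085 -0.030 -0.02 0 0 0 0; 0 0 -0.02 0 0 0 0; 0 0 0 0 0 0 0; 0 0 0 0 0 0 0"}}

```text
time_s: 2.68
ee_pos: [0.5135, -0.2114, 0.2199]
eef_rot: [3.141, -0.002, 2.814]
force: [0.0, 0.6, 0.7]
grip_width: 0.0935
grip_force: 0.0
```

```bash
python3 - <<'E'
from h import *
c=snap('wrist','w1');t=snap('top','t1');o=ctrl.get_obs();print(o['ee_pos'],o['eef_rot'],o['qpos'])
C=cloud(c);m=(C[...,2]>.125)&(C[...,2]<.15);P=C[m]
k=np.linalg.norm(P[:,:2]-[.5135,-.216],axis=1)<.05
P=P[k];print(k.sum(),np.median(P[:,2]))
l=cv2.fitLine(P[:,:2].astype(np.float32),cv2.DIST_HUBER,0,.001,.001).ravel();print(l,np.degrees(np.arctan2(l[1],l[0])))
n=np.array([-l[1],l[0]]);print('lateral of tool from handle',(o['ee_pos'][:2]-l[2:])@n, n)
E
```

```text
[ 0.51422806 -0.21122136  0.22180908] [-3.14145660e+00  1.44145929e-03  2.81528197e+00] [-4.55652344e-01  3.00094760e-01  1.48235830e+00  5.21803007e-05
  1.35769263e+00 -1.70014889e+00]
2494 0.13836367835151628
[ 0.9412312  -0.33776298  0.512726   -0.21410215] -19.740639
lateral of tool from handle 0.0032188205548418177 [0.33776298 0.9412312 ]
```

View pics/w1.png

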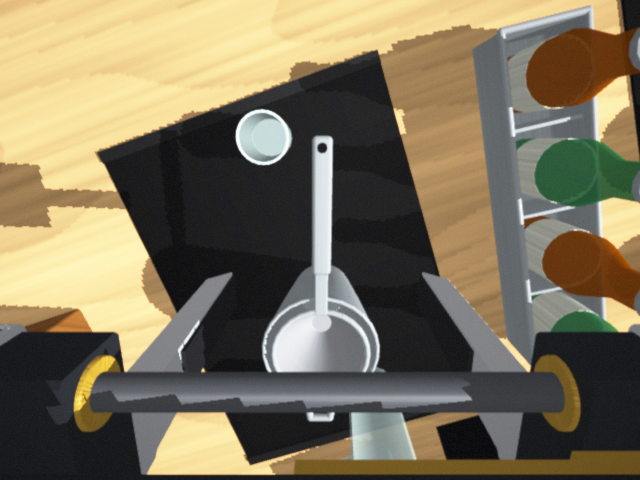

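The wrist view shows the handle at column ~322, centred between the fingers. The tin rim is clear of them at (322,345).

Emit:
{"op": "carry_out", "data": {"motion": "-0.001 -0.003 -0.03 0 0 -0.9 0; 0 0 -0.03 0 0 0 0; 0 0 -0.025 0 0 0 0; 0 0 -0.012 0 0 0 0; 0 0 -0.006 0 0 0 0; 0 0 0 0 0 0 0; 0 0 0 0 0 0 0; 0 0 0 0 0 0 60; 0 0 0 0 0 0 110; 0 0 0 0 0 0 160; 0 0 0 0 0 0 190; 0 0 0 0 0 0 205; 0 0 0 0 0 0 220; 0 0 0 0 0 0 235; 0 0 0 0 0 0 255; 0 0 0 0 0 0 255; 0 0 0 0 0 0 255; 0 0 0 0 0 0 255", "grip_force": 50}}

```text
time_s: 4.28
ee_pos: [0.5128, -0.2149, 0.1174]
eef_rot: [3.142, 0.0, 2.799]
force: [0.4, 0.1, 1.3]
grip_width: 0.0241
grip_force: 0.0
```

Emit:
{"op": "carry_out", "data": {"motion": "0 0 0 0 0 0 255; 0 0 0 0 0 0 255; 0 0 0 0 0 0 255; 0 0 0 0 0 0 255; 0 0 0 0 0 0 255; 0 0 0 0 0 0 255"}}

```text
time_s: 4.78
ee_pos: [0.5128, -0.215, 0.1174]
eef_rot: [-3.142, 0.0, 2.799]
force: [-0.5, -0.5, -1.0]
grip_width: 0.0133
grip_force: 50.0
```

Emit:
{"op": "carry_out", "data": {"motion": "0 0 0.004 0 0 0 255; 0 0 0.006 0 0 0 255; 0 0 0.01 0 0 0 255; 0 0 0.015 0 0 0 255; 0 0 0.015 0 0 0 255; 0 0 0.015 0 0 0 255; 0 0 0.015 0 0 0 255; 0 0 0.015 0 0 0 255; 0 0 0.015 0 0 0 255; 0 0 0.015 0 0 0 255; 0 0 0.01 0 0 0 255; 0 0 0.005 0 0 0 255; 0 0 0 0 0 0 255; 0 0 0 0 0 0 255"}}

```text
time_s: 5.95
ee_pos: [0.5127, -0.2149, 0.2571]
eef_rot: [3.142, -0.0, 2.799]
force: [-0.1, 0.2, -1.6]
grip_width: 0.0133
grip_force: 50.0
```

```bash
python3 - <<'E'
from h import *
w=snap('wrist','w2');t=snap('top','t2');s=snap('side','s2');o=ctrl.get_obs();print(o['ee_pos'],o['eef_rot'],o['force'],o['moment'],o['grip_width'],o['grip_force'])
im=[cv2.imread(f'pics/{n}.png') for n in('w2','s2')]
cv2.imwrite('pics/v2.png',cv2.resize(np.hstack([im[0],im[1]]),(800,300),interpolation=3))
E
```

```text
[ 0.51257966 -0.21484767  0.25657653] [ 3.14141756e+00 -1.42238294e-03  2.79856998e+00] [ 0.82612906  0.47652992 -2.04406179] [-0.03123071  0.10127053  0.04060708] 0.013188547685489284 49.99923527240753
```

View pics/v2.png

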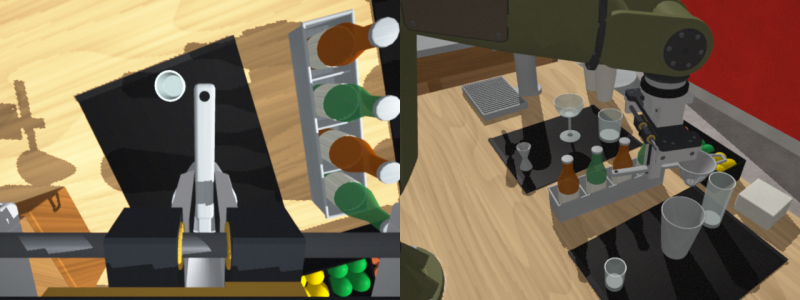

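The side view shows the strainer lifted above the tin and roughly level. I'll measure the tilt.

```bash
cat >> h.py <<'E'
def tilt(wf,sf=None):
    o=ctrl.get_obs();g=o['ee_pos'];a=o['eef_rot'][2]+np.pi; h=np.array([np.cos(a),np.sin(a)])
    for f in (wf,sf):
        if not f: continue
        C=cloud(load(f)).reshape(-1,3);d=C-(g+[0,0,.019]);u=d[:,:2]@h;v=d[:,:2]@[-h[1],h[0]]
        for n,mk in (('handle',(abs(v)<.006)&(u<-.02)&(u>-.075)&(abs(d[:,2])<.025)),('ring',(abs(v)<.05)&(u>.04)&(u<.15)&(abs(d[:,2])<.03))):
            P=np.c_[u,v,d[:,2]][mk]
            if len(P)>20:
                if n=='ring': P=P[P[:,2]>np.percentile(P[:,2],5)]
                print(f,n,len(P),'min',P.min(0).round(4),'max',P.max(0).round(4),'slope deg',np.degrees(np.arctan(np.polyfit(P[:,0],P[:,2],1)[0])),P[:,2].mean())
E
python3 -c "
from h import *
tilt('w2','s2')"
```

```text
w2 handle 3470 min [-0.075  -0.0057 -0.0005] max [-0.02    0.006   0.0059] slope deg -0.7571618835566813 0.0034748431850821684
w2 ring 518 min [ 0.1041 -0.0162 -0.0298] max [ 0.1143  0.0187 -0.0217] slope deg -6.246401425228398 -0.027241630441409165
s2 handle 275 min [-0.0748 -0.006   0.0011] max [-0.0202  0.0054  0.0058] slope deg -1.021551966733108 0.0036572061732821595
s2 ring 1852 min [ 0.04   -0.0417 -0.0283] max [0.1499 0.0285 0.0022] slope deg 2.2123008219904583 -0.010970844586963591
```

Emit:
{"op": "carry_out", "data": {"motion": "0 0.008 0 0 0 0 255; 0.001 0.016 0 0 0 0 255; 0.001 0.025 0 0 0 0 255; 0.001 0.025 0 0 0 0 255; 0.001 0.025 0 0 0 0 255; 0.001 0.025 0 0 0 0 255; 0.001 0.025 0 0 0 0 255; 0.001 0.025 0 0 0 0 255; 0.001 0.025 0 0 0 0 255; 0.001 0.025 0 0 0 0 255; 0.001 0.025 0 0 0 0 255; 0.001 0.025 0 0 0 0 255; 0.001 0.025 0 0 0 0 255; 0.001 0.025 0 0 0 0 255; 0.001 0.025 0 0 0 0 255; 0.001 0.025 0 0 0 0 255; 0.001 0.025 0 0 0 0 255; 0.001 0.025 0 0 0 0 255; 0.001 0.025 0 0 0 0 255; 0 0.02 0 0 0 0 255"}}

```text
time_s: 7.77
ee_pos: [0.5301, 0.2562, 0.257]
eef_rot: [-3.141, -0.001, 2.799]
force: [0.2, -0.9, -1.7]
grip_width: 0.0137
grip_force: 50.0
```

Emit:
{"op": "carry_out", "data": {"motion": "0.001 0.02 0 0 0 0 255; 0.001 0.015 0 0 0 0 255; 0 0.012 0 0 0 0 255; 0 0.007 0 0 0 0 255; 0 0 0 0 0 0 255; 0 0 0 0 0 0 255; 0 0 0 0 0 0 255"}}

```text
time_s: 8.35
ee_pos: [0.5329, 0.3074, 0.2575]
eef_rot: [-3.141, 0.0, 2.798]
force: [0.3, 0.2, -1.8]
grip_width: 0.0132
grip_force: 50.0
```

```bash
python3 - <<'E'
from h import *
w=snap('wrist','w3');t=snap('top','t3');s=snap('side','s3');o=ctrl.get_obs();print(o['ee_pos'],o['eef_rot'],o['force'],o['grip_width'],o['grip_force'],o['time_s'])
tilt('w3','s3')
im=[cv2.imread(f'pics/{n}.png') for n in('t3','s3')]
a=cv2.resize(im[0][150:350,100:367],(400,300));b=cv2.resize(im[1][80:260,180:420],(400,300))
cv2.imwrite('pics/v3.png',np.hstack([a,b]))
E
```

```text
[0.53295563 0.30741433 0.25762873] [3.14148150e+00 1.87512991e-04 2.79773828e+00] [ 0.78760602 -0.03089208 -2.14556433] 0.013394369055751847 49.999226331710815 8.5
w3 handle 3496 min [-0.0749 -0.0058 -0.0015] max [-0.02    0.006   0.0056] slope deg -0.7462222221302288 0.0027639658078751133
w3 ring 459 min [ 0.1046 -0.0162 -0.0297] max [ 0.1147  0.0187 -0.0225] slope deg -6.873966130429087 -0.027525596498570844
s3 handle 78 min [-0.0746 -0.006  -0.0048] max [-0.0208  0.0048  0.0046] slope deg 0.23776626906673187 0.002403659839679616
s3 ring 1039 min [ 0.0401 -0.0453 -0.0261] max [0.1495 0.0367 0.0018] slope deg 1.31888421841128 -0.00991196708918665
```

View pics/v3.png

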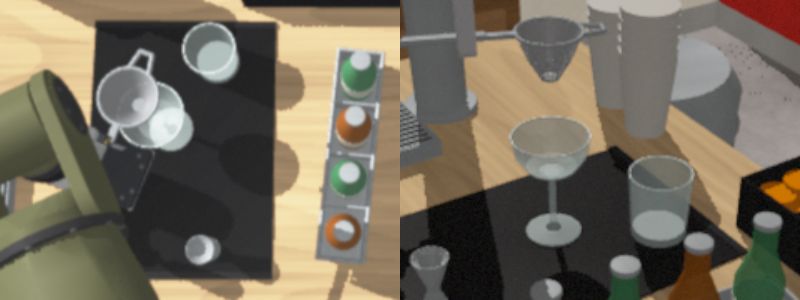

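The strainer is level above the coupe. In the top crop the bowl is at (128,96), and in the side crop its tip at (549,78) sits over the coupe's centre at (550,145). I'll measure the offset in both views.

```bash
python3 - <<'E'
from h import *
t=load('t3');s=load('s3')
print('bowl top',cast(t,(100+127.5/1.498,150+96/1.5),.277)[0])
C=cloud(t);S=cloud(s)
for n,D in(('top',C),('side',S)):
    P=D[(D[...,2]>.27)&(D[...,2]<.285)&(np.hypot(D[...,0]-.617,D[...,1]-.279)<.05)]
    # ring points by circle fit
    r=np.hypot(P[:,0]-.617,P[:,1]-.279);Q=P[(r>.02)]
    A=np.c_[2*Q[:,:2],np.ones(len(Q))];x=np.linalg.lstsq(A,(Q[:,:2]**2).sum(1),rcond=None)[0]
    print(n,len(Q),x[:2],np.sqrt(x[2]+x[0]**2+x[1]**2),Q[:,2].mean())
# tip in side view: lowest px of strainer above coupe ; cast at z of tip .219
tip=(180+(549-400)/1.667,80+80/1.667);print('tip side',tip,cast(s,tip,.221)[0])
# coupe rim circle from first images
for n in('top0','side0'):
    D=cloud(load(n));P=D[(D[...,2]>.132)&(D[...,2]<.15)&(np.hypot(D[...,0]-.617,D[...,1]-.28)<.06)]
    r=np.hypot(P[:,0]-.617,P[:,1]-.28);Q=P[r>.035]
    A=np.c_[2*Q[:,:2],np.ones(len(Q))];x=np.linalg.lstsq(A,(Q[:,:2]**2).sum(1),rcond=None)[0];print(n,len(Q),x[:2],np.sqrt(x[2]+x[0]**2+x[1]**2),Q[:,2].max())
P=S[(np.hypot(S[...,0]-.617,S[...,1]-.279)<.04)&(S[...,2]>.19)&(S[...,2]<.3)];print('side strainer z',np.percentile(P[:,2],[0.5,2,10,98]))
E
```

```text
bowl top [0.61802928 0.27740816 0.277     ]
top 507 [0.61731086 0.27690678] 0.037622719099232406 0.27573232832689615
side 389 [0.61592828 0.273158  ] 0.03825043905857369 0.2744380506537761
tip side (269.38212357528494, 127.99040191961608) [0.61144442 0.26813811 0.221     ]
top0 273 [0.61826795 0.28222301] 0.04609292472787008 0.1469368615847606
side0 459 [0.61691611 0.27897457] 0.04613927689201618 0.1435579299186457
side strainer z [0.21958058 0.22370236 0.23871371 0.27675   ]
```

Emit:
{"op": "carry_out", "data": {"motion": "0.001 0.003 -0.005 0 0 0 255; 0 0.002 -0.01 0 0 0 255; 0 0 -0.01 0 0 0 255; 0 0 -0.01 0 0 0 255; 0 0 -0.01 0 0 0 255; 0 0 -0.008 0 0 0 255; 0 0 -0.005 0 0 0 255; 0 0 -0.003 0 0 0 255; 0 0 0 0 0 0 255; 0 0 0 0 0 0 255; 0 0 0 0 0 0 255; 0 0 0 0 0 0 255; 0 0 0 0 0 0 255; 0 0 0 0 0 0 255"}}

```text
time_s: 9.67
ee_pos: [0.5339, 0.3131, 0.1967]
eef_rot: [3.141, 0.0, 2.799]
force: [-0.1, 0.4, -1.9]
grip_width: 0.0132
grip_force: 50.0
```

```bash
python3 - <<'E'
from h import *
t=snap('top','t4');s=snap('side','s4');o=ctrl.get_obs();print(o['ee_pos'],o['eef_rot'],o['grip_force'])
for n in('t4','s4'):
    D=cloud(load(n));P=D[(D[...,2]>.208)&(D[...,2]<.225)&(np.hypot(D[...,0]-.617,D[...,1]-.279)<.05)]
    r=np.hypot(P[:,0]-.617,P[:,1]-.279);Q=P[r>.02]
    A=np.c_[2*Q[:,:2],np.ones(len(Q))];x=np.linalg.lstsq(A,(Q[:,:2]**2).sum(1),rcond=None)[0];print(n,len(Q),x[:2],Q[:,2].mean())
b=cv2.imread('pics/s4.png')[80:260,180:420];a=cv2.imread('pics/t4.png')[150:330,100:340]
cv2.imwrite('pics/v4.png',cv2.resize(np.hstack([a,b]),(800,300)))
E
```

```text
[0.53382859 0.31306662 0.19654223] [3.14147447e+00 1.35321649e-04 2.79863245e+00] 49.99928891658783
t4 475 [0.61862807 0.28259136] 0.21446186829391395
s4 403 [0.61730393 0.27856447] 0.21300848164038003
```

View pics/v4.png

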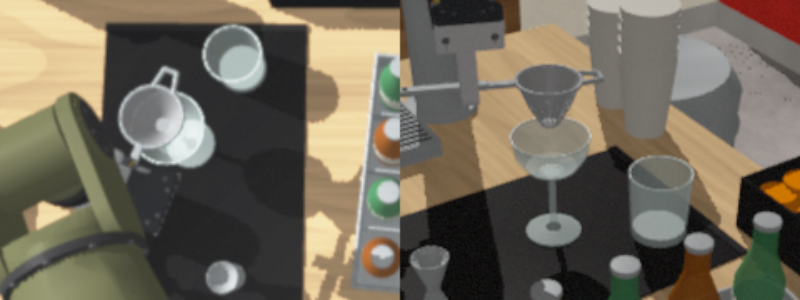

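The strainer is level and centred, with its tip at side-crop (549,125), about 17 mm above the rim plane. Handing in.

```bash
python3 -c "
from station import ctrl
print(ctrl.hand_in())"
```

```text
the job is handed in; nothing more can be done
None
```

I handed the job in with the strainer gripped by its handle at 50 N, level, within about 1 mm of the coupe's centre, and its tip about 17 mm above the rim; the hand-in gave no verdict.

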